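Start the drying box: set the dial, seat the nested lids, lift off the cover

ROBOT

A 7-joint arm with a two-finger parallel gripper is mounted at the origin on a cart in front of the work surface, level with it; the furniture and walls round the work are solid. World frame = base frame: x ahead of the robot, y to its left, z up, the work surface at z = 0. Lengths are in m, angles in degrees, forces in N, time in s.
With the tool pointing down it reaches from about 0.4 to 0.85 m from the base axis. Payload 4.5 kg.
Tool frame: the origin (TCP) lies midway between the tips of the shut fingers; the grasp point (between the pads) lies 19 mm behind it; z points along the fingers, y is the line along which they close (so a half turn about z gives the same grasp; the last joint's range is limited). The gripper opens to 88 mm and grips with 3 to 60 N. Pads are 18 mm wide; open, the fingers measure 123 mm over their backs; the gripper's body (75 mm by 187 mm) begins 45 mm behind the grasp point.
Start: joints at [-69.511, 39.483, -11.15, 89.685, 9.013, 51.709, -12.324], TCP at [0.199, 0.593, 0.239] pointing down, gripper open.
Joint ranges: [-172.22, 172.22], [-26.19, 119.32], [-84.43, 86.54], [7.71, 146.69], [-57.33, 237.33], [2.42, 119.75], [-152.13, 152.13]. Speed limits (degrees/s): [147.25, 147.25, 180, 180, 180, 180, 180].

INTERFACE

Orientations are given as [roll, pitch, yaw] about the fixed x, y, z axes, in that order (R = Rz(yaw) Ry(pitch) Rx(roll)).
In Python, from station import manip gives the robot as it stands. The module is installed in compiled form; this text tells all that it offers.
- The arm moves only by the shell command python3 -m creep 'ROWS' [FORCE]. ROWS is JSON, a list of rows, each an object of numbers: "tx", "ty", "tz": the shift along the tool's x, y, z in units of 150 mm (1.0 is 150 mm); "yaw": the turn about the tool's z in units of 120 degrees (1.0 is 120 degrees); "claw": the opening, from 0 (shut) to 1 (fully open). A call has 1 to 5 rows; each row is the pose to reach, as a shift and turn from the pose commanded when the call began, along the tool's axes at that moment; what a row does not reach only later rows make up. A row lasts 1/12 s, in which the tool goes at most 41.7 mm and 7.16 degrees, less where a joint would pass 70% of its speed; a pose out of reach is approached as far as the arm can. A call with a number of a shift or a turn outside -1 to 1 is refused whole. A call with a gripper value outside its range is refused whole. The fingers move at their own pace and stop on an object; FORCE is the grip in N (left out, the last holds). Time passes only in rows, so rows that repeat a pose let the fingers close. It gives the time, the measured TCP pose, the force, the opening and the grip force at its end, in the units of the state.
- manip.get_obs(): the state, without advancing time (a new reading comes with each control period).
- manip.grab_frame(name): name is "side" or "top"; returns the picture (384x512x3 uint8, red, green, blue); there is no depth.
- manip.get_calibration(name): a dict with "fx", "fy", "cx", "cy" (pixels), "pose" (4x4, takes a point from camera to world coordinates). Camera axes: x right, y up, looking along -z (the intrinsics and any distortion apply to the point x, -y, -z); pixel columns grow to the right and rows downward; lengths in m; the calibration is good to about 2 mm. A picture is of the moment at which its call begins. get_calibration takes no time and is no camera call.
- manip.job_done(): hands the job in; it is judged then, once.
The state is a dict: "time": time; "q": joint angles; "joint_vel": joint speeds; "joint_efforts": joint torques, N m; "tcp_pos": TCP position; "orientation": TCP orientation; "contact_force": force on the tool from outside, world axes, zero at the start; "ft_torque": the same for the moment, N m; "grip_width": opening from 0.0 (shut) to 1.0 (fully open); "gripper_force": force on a finger pad.
Only numpy, scipy, OpenCV 4.12 (cv2) and the standard library are available. Lean on these libraries where they do the work, as an engineer would, in place of code of your own. Each camera call takes 0.05 s, during which the arm holds its last target. There are 200 camera calls.

TASK

Start the drying box on its rinsed fittings: first turn the thermostat dial clockwise until its white pointer stands at the red tab on the scale. Then fetch the nested lid pair from its tray by the black handle, lower it (no dropping) until the steel inner lid sits fully home in the well, and let go. Last, grip the blue cover by its collar, lift it alone straight up so the vents are free, and finish still holding it level about 10 cm above where it sat, with the inner lid left seated, the dial as set, and the tape roll and spare gauge where they were.

Things in the scene. Friction and masses are not known exactly. Their poses are not given: they have to be found in the camera images.
- dryer: White heated drying box, fixed, 215 x 190 mm, flat deck 100 mm above the table; origin at the centre of its underside, x from its front (dial side) to its back. A rectangular well (110 mm along x, 130 along y, 60 deep) opens in the deck, round it a steel lip 6 mm wide standing 4 mm above the deck; the dial is on the deck in front of the well.
- well_mouth (a point): Centre of the well's mouth, level with the top of the steel lip (104 mm above the table), axes as the dryer's. The seated inner lid's rim rests on this lip: its origin is then 12 mm below this point, its x and y axes along the dryer's (a half turn also fits).
- dial (a joint): Angle of the thermostat knob in rad, 0 at the low end of the scale, growing clockwise seen from above, stop at 5.2; stays where it is left (friction about 0.04 N m).
- dial_grip (a point): On the knob's vertical axis, 18 mm above the deck. The knob's grip is a black bar 42 mm long, 14 mm thick, top 28 mm above the deck, on a round skirt 47 mm across whose top is 7.5 mm above the deck. The bar lies along the line from the axis to the pointer.
- dial_pointer (a point): Tip of the knob's white pointer, 29 mm from the axis, 3 mm above the deck; turns with the knob.
- set_mark (a point): Inner tip of the red set-point tab on the scale ring, 29 mm from the knob's axis, 3 mm above the deck. The tab stays where it is; at the start the pointer is 0.7 to 1.45 rad short of it, counter-clockwise from it seen from above.
- inner_lid: Steel inner lid with vent slots, about 0.28 kg, in the tray under the blue cover; origin at the centre of the underside of its skirt, z up. Skirt 104 mm (x) x 124 mm (y), 12 mm deep, enters the well with 3 mm play all round; body 126 x 146 mm from 12 to 26 mm above the origin; a black handle in the middle.
- lid_handle (a point): Centre of the free part of the inner lid's black handle, 72 mm above the lid's origin: an upright bar 40 mm long (lid's x), 16 mm thick (y), its top 15 mm above this point, the cover's collar ending 13 mm below it. Lifting here lifts both lids: the cover just rests on the inner lid.
- outer_cover: Blue plastic outer cover, about 0.16 kg, 142 mm (x) x 162 mm (y), resting on the inner lid with 4 mm play all round; origin at the centre of the underside of its top plate (26 mm above the inner lid's origin when nested), z up. Its rim hangs 14 mm below the origin, the top face is 5 mm above it; a collar stands in the middle.
- cover_collar (a point): Centre of the cover's collar, 19 mm above the cover's origin: an upright open rectangular tube, outside 64 mm (x) x 44 mm (y), from 14 mm below to 14 mm above this point, bore 54 x 34 mm round the inner lid's handle, whose top is 42 mm above this point when nested. Grip it outside, across its 44 mm, to lift the cover alone.
- lid_tray: Flat grey tray, 160 x 180 mm, fixed, floor 3 mm above the table, rim 9 mm; origin at the centre of its underside. The lid pair lies in it, axes along the tray's.
- tape_roll: Roll of beige masking tape, 100 mm across, 25 mm tall, lying flat; origin at the centre of its underside. Bystander.
- spare_gauge: Small steel pressure gauge, 76 x 44 x 31 mm, lying on the table; origin at the centre of its underside. Bystander.

How it is judged (in metres and radians):
On the way, in this order (a step that is already met when the one before it is completed fails the run):
1. the dial's pointer stands at the red tab, the lid pair still in its tray (distance between dial_pointer and set_mark below 0.0035 m and distance of inner_lid from where it was at the start of the episode below 0.02 m), for 0.2 s.
2. both lids, still nested, are seated on the well, and the handle is let go (horizontal distance between inner_lid and well_mouth below 0.006 m and z of inner_lid in the frame of well_mouth below -0.0095 m and angle between the x axis of inner_lid and the x axis of dryer, either way round below 0.1 rad and distance between inner_lid and outer_cover below 0.031 m and contact force between the fingers and inner_lid below 0.2 N), for 0.2 s.
At the end, for the whole second after the job is handed in: Pointer within 3.5 mm (7 degrees) of the red tab; inner lid seated level on the lip, within 6 mm of centre, touched by nothing else; blue cover held in the fingers at rest, level within 0.2 rad, at least 60 mm above where it sat and within 80 mm sideways (distance between dial_pointer and set_mark below 0.0035 m and horizontal distance between inner_lid and well_mouth below 0.006 m and z of inner_lid in the frame of well_mouth below -0.0095 m and angle between inner_lid's own z axis and vertical below 0.05 rad and z of outer_cover in the frame of inner_lid above 0.086 m and horizontal distance between outer_cover and inner_lid below 0.08 m and angle between outer_cover's own z axis and vertical below 0.2 rad and linear speed of outer_cover below 0.03 m/s and linear speed of inner_lid below 0.02 m/s and contact force between the fingers and outer_cover above 1 N and contact force between each of outer_cover, the fingers and inner_lid below 0.1 N and contact force between outer_cover and dryer below 0.1 N); the arm keeps its last pose, push and grip.
It fails at once if the cover is off while the inner lid is not properly seated on the well (distance between inner_lid and outer_cover above 0.045 m and (horizontal distance between inner_lid and well_mouth above 0.008 m or z of inner_lid in the frame of well_mouth above -0.007 m or angle between inner_lid's own z axis and vertical above 0.1 rad)).
It fails at once if the lid pair is dropped (linear speed of inner_lid above 0.4 m/s and contact force between the fingers and inner_lid below 0.05 N).
It fails at once if the tape roll is pushed more than 25 mm (distance of tape_roll from where it was at the start of the episode above 0.025 m).
It fails at once if the spare gauge is pushed more than 25 mm (distance of spare_gauge from where it was at the start of the episode above 0.025 m).
It also fails if it takes over 66 s, if anything falls off the work surface, if the arm or the gripper's body presses on something with over 40 N, if the wrist force passes 120 N, or if a joint passes its speed limit or range.

## Working session

There is one attempt and no reset: what is moved stays moved. The work goes in short steps, Python scripts to look and compute and a shell command to move; the robot and the scene stay as the last step left them, time stands still between calls to the robot, and variables do not carry over. Pictures are saved under pics/ and viewed, at most 10 in all, crops included, and the job is handed in when it is done.

```bash
mkdir -p pics; python3 - <<'E'
from station import manip
import cv2
o=manip.get_obs(); print(o)
for n in("top","side"):
    im=manip.grab_frame(n); cv2.imwrite(f"pics/{n}0.png",im[:,:,::-1]); c=manip.get_calibration(n); print(n,c)
E
```

```text
{'time': 0.0, 'q': array([-69.51216926,  39.53332331, -11.1447307 ,  89.7447199 ,
         9.01344009,  51.70986312, -12.32512549]), 'joint_vel': array([-0.00755203, -0.01342985, -0.0756155 , -0.10282707, -0.07149653,
        0.09180225,  0.06818875]), 'joint_efforts': array([ 6.84919305e-04, -5.27568197e+01, -1.26653317e+00, -1.53428257e+01,
       -5.25936764e-02,  6.62987106e-03,  1.68277470e-04]), 'tcp_pos': array([0.19869539, 0.59190502, 0.23790918]), 'orientation': array([-1.79894399e+02,  8.43790175e-03,  1.61453213e+02]), 'contact_force': array([-0.12726472,  0.22347325,  0.61641461]), 'ft_torque': array([-0.00029348,  0.0272751 , -0.02348615]), 'gripper_force': 0.0, 'grip_width': 1.0006434293948938}
top {'fx': 367.4942473813858, 'fy': 367.4942473813858, 'cx': 254.92131515809706, 'cy': 191.80627295979033, 'pose': array([[-0.01075873,  0.99135552, -0.13076116,  0.35047154],
       [-0.99989229, -0.0119713 , -0.00849061, -0.0358329 ],
       [-0.0099826 ,  0.13065573,  0.99137754,  0.94943442],
       [ 0.        ,  0.        ,  0.        ,  1.        ]])}
side {'fx': 364.5212652880945, 'fy': 364.5212652880945, 'cx': 266.5017619883879, 'cy': 190.80563558108133, 'pose': array([[-0.99984714,  0.01030425,  0.01412492,  0.45211684],
       [ 0.00716276, -0.49556415,  0.8685418 ,  0.80659143],
       [ 0.01594948,  0.86851021,  0.4954146 ,  0.54887713],
       [ 0.        ,  0.        ,  0.        ,  1.        ]])}
```

View pics/top0.png

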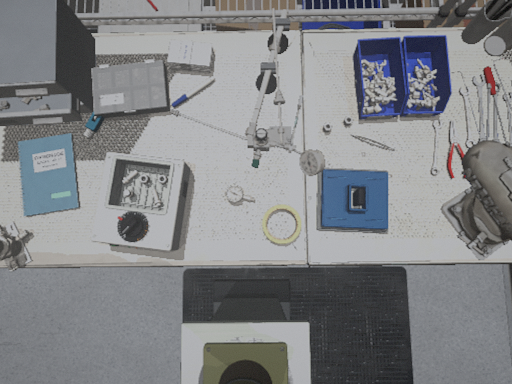

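View pics/side0.png

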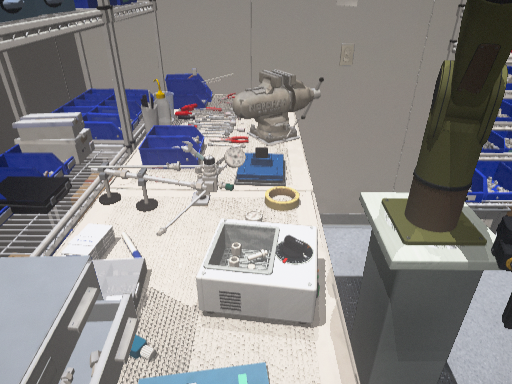

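```bash
cat > h.py <<'E'
import numpy as np, cv2
from station import manip
def ray(n,u,v):
    c=manip.get_calibration(n); P=c["pose"]
    d=P[:3,:3]@np.array([(u-c["cx"])/c["fx"],-(v-c["cy"])/c["fy"],-1]); return P[:3,3],d
def onz(n,u,v,z):
    p,d=ray(n,u,v); return p+d*(z-p[2])/d[2]
def proj(n,X):
    c=manip.get_calibration(n); P=c["pose"]; q=P[:3,:3].T@(np.asarray(X,float)-P[:3,3])
    return np.array([c["cx"]+c["fx"]*q[0]/-q[2], c["cy"]-c["fy"]*q[1]/-q[2]])
E
python3 - <<'E'
import cv2, numpy as np
t=cv2.imread("pics/top0.png")
a=t[145:260,95:195]; b=t[160:240,310:400]
A=cv2.resize(a,None,fx=5,fy=5,interpolation=cv2.INTER_CUBIC); 
B=cv2.resize(b,None,fx=3,fy=3,interpolation=cv2.INTER_CUBIC)
C=np.zeros((575,780,3),np.uint8); C[:575,:500]=A; C[:240,505:775]=B
cv2.imwrite("pics/crop0.png",C)
E
```

```text
(no output)
```

View pics/crop0.png

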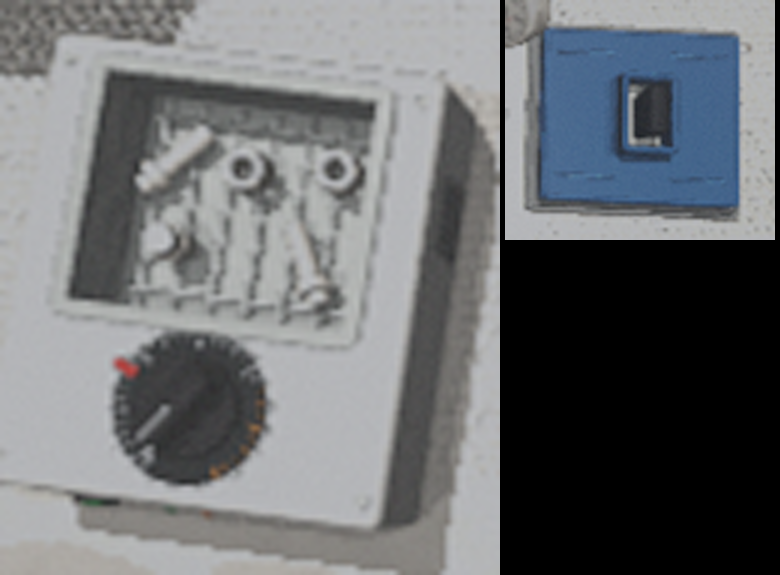

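```bash
python3 - <<'E'
from h import *
t=cv2.imread("pics/top0.png"); hsv=cv2.cvtColor(t,cv2.COLOR_BGR2HSV)
np.set_printoptions(precision=4,suppress=True)
# lid
def big(m):
    cs,_=cv2.findContours(m,cv2.RETR_EXTERNAL,cv2.CHAIN_APPROX_NONE); return max(cs,key=cv2.contourArea)
m=cv2.inRange(hsv,(95,90,40),(125,255,255)); m[:,:310]=0;m[:160]=0;m[240:]=0
c=big(m)[:,0]; W=np.array([onz("top",u,v,.034)[:2] for u,v in c],np.float32)
print("cover",cv2.minAreaRect(W))
# dryer
K=lambda p:(p[0]/5+95-.4,p[1]/5+145-.4)
well=np.array([onz("top",*K(p),.104)[:2] for p in [(107,70),(378,103),(352,340),(68,300)]])
deck=np.array([onz("top",*K(p),.1)[:2] for p in [(60,38),(443,78),(375,525)]])
print("well",well,well.mean(0),[np.linalg.norm(well[i]-well[(i+1)%4]) for i in range(4)])
print("deck",deck,np.linalg.norm(deck[0]-deck[1]),np.linalg.norm(deck[1]-deck[2]),"ctr",(deck[0]+deck[2])/2)
for P in(well,deck):
    d=P[1]-P[0];print("yaw top edge",np.degrees(np.arctan2(d[1],d[0]))+90); d=P[1]-P[2];print("yaw right",np.degrees(np.arctan2(d[1],d[0])))
# dial disc
roi=np.zeros(t.shape[:2],np.uint8); cv2.circle(roi,(133,227),20,255,-1)
g=cv2.cvtColor(t,cv2.COLOR_BGR2GRAY)
d=cv2.inRange(g,0,95)&roi; d[:211]=0
c=cv2.convexHull(big(d)); W=np.array([onz("top",u,v,.1025)[:2] for u,v in c[:,0]],np.float32)
print("disc",cv2.minEnclosingCircle(W),cv2.fitEllipse(W))
r=cv2.inRange(hsv,(0,110,90),(8,255,255))&roi; pr=np.argwhere(r)
for v,u in pr: print("red",u,v,onz("top",u,v,.103)[:2],hsv[v,u])
wm=cv2.inRange(g,120,255)&roi
for v,u in np.argwhere(wm):
    if np.hypot(u-133,v-226.6)<13.0: print("w",u,v,g[v,u],onz("top",u,v,.103)[:2])
E
```

```text
cover ((0.45091262459754944, -0.2761310935020447), (0.1630472093820572, 0.1436821073293686), 86.76116180419922)
well [[0.5449 0.2981]
 [0.5274 0.1697]
 [0.4161 0.1796]
 [0.4362 0.312 ]] [0.4811 0.2398] [np.float64(0.12957221556750462), np.float64(0.11177624167032209), np.float64(0.13396514868445672), np.float64(0.10962057758424013)]
deck [[0.5616 0.3227]
 [0.5399 0.1401]
 [0.3314 0.1682]] 0.18385250689151122 0.21035073054425008 ctr [0.4465 0.2454]
yaw top edge -7.758876536209911
yaw right -5.065259832783695
yaw top edge -6.794306291396268
yaw right -7.679269172650648
disc ((0.3862534165382385, 0.2542630434036255), 0.03512999415397644) ((0.3857816159725189, 0.25417694449424744), (0.06892137974500656, 0.06994175910949707), 5.016481399536133)
red 118 217 [0.4072 0.2885] [  0 130 173]
red 119 217 [0.4072 0.2862] [  1 150 168]
red 119 218 [0.4049 0.2861] [  1 156 176]
red 120 218 [0.4048 0.2838] [  1 158 173]
red 121 218 [0.4048 0.2814] [  1 131 170]
red 120 219 [0.4025 0.2837] [  1 148 165]
red 121 219 [0.4025 0.2813] [  1 155 170]
red 122 219 [0.4025 0.279 ] [  1 119 111]
w 127 226 121 [0.3862 0.2669]
w 127 227 132 [0.3839 0.2668]
w 126 228 124 [0.3817 0.269 ]
w 125 229 124 [0.3794 0.2713]
w 124 230 122 [0.3771 0.2735]
w 123 231 124 [0.3749 0.2757]
w 124 234 122 [0.368  0.2732]
w 124 235 144 [0.3657 0.2731]
```

```bash
python3 - <<'E'
from h import *
t=cv2.imread("pics/top0.png"); s=cv2.imread("pics/side0.png")
ct=proj("top",(.386,.2542,.103)); cs=proj("side",(.386,.2542,.103)); print(ct,cs)
def cr(i,c,w,h,f):
    u,v=int(c[0]-w/2),int(c[1]-h/2); print(u,v); return cv2.resize(i[v:v+h,u:u+w],None,fx=f,fy=f,interpolation=cv2.INTER_CUBIC)
C=np.hstack([cr(t,ct,40,40,10),cr(s,cs,50,50,8)]); cv2.imwrite("pics/dial0.png",C)
for a in range(0,360,30):
    X=(.386+.029*np.cos(np.radians(a)),.2542+.029*np.sin(np.radians(a)),.103); print(a,(proj("side",X)).round(1),proj("top",X).round(1))
E
```

```text
[132.48714208 226.04469157] [295.09732421 250.13087429]
112 206
270 225
0 [280. 250.] [132.9 213.5]
30 [282.4 254.9] [126.6 215.2]
60 [288.3 258.6] [121.8 219.9]
90 [296.3 260.1] [119.9 226.2]
120 [303.9 258.8] [121.4 232.5]
150 [308.9 255.1] [125.8 237.1]
180 [310.1 250.3] [132.1 238.7]
210 [307.3 245.5] [138.4 237. ]
240 [301.4 242.1] [143.2 232.3]
270 [294.  240.9] [145.  225.9]
300 [286.8 242. ] [143.5 219.6]
330 [281.7 245.3] [139.1 215.1]
```

View pics/dial0.png

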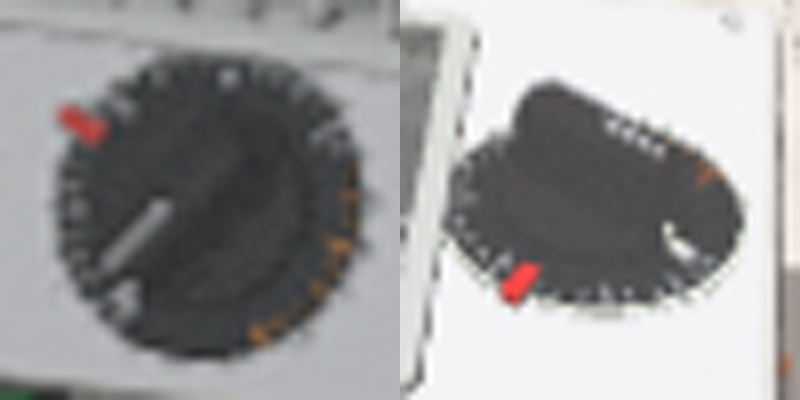

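```bash
python3 -m creep '[{"tx":-0.95,"ty":-0.87,"claw":1},{"tx":-0.95,"ty":-0.87,"claw":1},{"tx":-0.95,"ty":-0.87,"claw":1},{"tx":-0.95,"ty":-0.87,"claw":1},{"tx":-0.95,"ty":-0.87,"claw":1}]' 20; python3 -m creep '[{"tx":-0.95,"ty":-0.87,"yaw":0.22},{"tx":-0.95,"ty":-0.87,"yaw":0.22},{"tx":-0.95,"ty":-0.87,"yaw":0.22},{"tx":-0.95,"ty":-0.87,"yaw":0.22},{"tx":-0.95,"ty":-0.87,"yaw":0.22}]'; python3 -m creep '[{"tx":0},{"tx":0},{"tx":0}]'
```

```text
validation failed for argument at $[0]...
validation failed for argument at $[0]...
validation failed for argument at $[0]...
```

```bash
python3 -m creep '[{"tx":-0.95,"ty":-0.87,"tz":0,"yaw":0,"claw":1},{"tx":-0.95,"ty":-0.87,"tz":0,"yaw":0,"claw":1},{"tx":-0.95,"ty":-0.87,"tz":0,"yaw":0,"claw":1},{"tx":-0.95,"ty":-0.87,"tz":0,"yaw":0,"claw":1},{"tx":-0.95,"ty":-0.87,"tz":0,"yaw":0,"claw":1}]' 20 && python3 -m creep '[{"tx":-0.95,"ty":-0.87,"tz":0,"yaw":0.22,"claw":1},{"tx":-0.95,"ty":-0.87,"tz":0,"yaw":0.22,"claw":1},{"tx":-0.95,"ty":-0.87,"tz":0,"yaw":0.22,"claw":1},{"tx":-0.95,"ty":-0.87,"tz":0,"yaw":0.22,"claw":1},{"tx":-0.95,"ty":-0.87,"tz":0,"yaw":0.22,"claw":1}]' && python3 -m creep '[{"tx":0,"ty":0,"tz":0,"yaw":0,"claw":1},{"tx":0,"ty":0,"tz":0,"yaw":0,"claw":1}]'; python3 -c "
from station import manip
print(manip.get_obs()['q'])"
```

```text
time: 0.52
tcp_pos: [0.2945, 0.4186, 0.2383]
orientation: [-179.8, 0.1, 161.2]
contact_force: [0.7, -0.1, -0.8]
grip_width: 0.997
gripper_force: 0.0
time: 0.93
tcp_pos: [0.3874, 0.2499, 0.2386]
orientation: [-179.9, 0.1, 134.6]
contact_force: [0.2, -0.2, 0.2]
grip_width: 1.0
gripper_force: 0.0
time: 1.1
tcp_pos: [0.3866, 0.253, 0.2386]
orientation: [-180.0, 0.0, 134.8]
contact_force: [-0.3, 0.9, 0.3]
grip_width: 0.995
gripper_force: 0.0
[-34.77677506  27.60777671  -6.21301954 116.97061274   4.95761364
  35.69054792   0.51251225]
```

```bash
python3 -m creep '[{"tx":0,"ty":0.005,"tz":0.25,"yaw":0,"claw":0.6},{"tx":0,"ty":0.005,"tz":0.5,"yaw":0,"claw":0.6},{"tx":0,"ty":0.005,"tz":0.7,"yaw":0,"claw":0.6},{"tx":0,"ty":0.005,"tz":0.8,"yaw":0,"claw":0.6},{"tx":0,"ty":0.005,"tz":0.845,"yaw":0,"claw":0.6}]' 20 && python3 -m creep '[{"tx":0,"ty":0,"tz":0,"yaw":0,"claw":0.6},{"tx":0,"ty":0,"tz":0,"yaw":0,"claw":0},{"tx":0,"ty":0,"tz":0,"yaw":0,"claw":0},{"tx":0,"ty":0,"tz":0,"yaw":0,"claw":0},{"tx":0,"ty":0,"tz":0,"yaw":0,"claw":0}]' 12 && python3 -m creep '[{"tx":0,"ty":0,"tz":0,"yaw":0,"claw":0},{"tx":0,"ty":0,"tz":0,"yaw":0,"claw":0},{"tx":0,"ty":0,"tz":0,"yaw":0,"claw":0}]'
```

```text
time: 1.52
tcp_pos: [0.3844, 0.2563, 0.1096]
orientation: [-179.8, -0.1, 135.3]
contact_force: [0.2, -0.2, 0.6]
grip_width: 0.648
gripper_force: 0.0
time: 1.93
tcp_pos: [0.387, 0.2555, 0.113]
orientation: [179.9, 0.0, 135.0]
contact_force: [-0.0, 0.8, -0.1]
grip_width: 0.322
gripper_force: 0.0
time: 2.18
tcp_pos: [0.3865, 0.2549, 0.1124]
orientation: [180.0, 0.0, 135.0]
contact_force: [-1.1, -0.5, 5.2]
grip_width: 0.157
gripper_force: 11.8
```

```bash
python3 -m creep '[{"tx":0,"ty":0,"tz":0,"yaw":0.03,"claw":0},{"tx":0,"ty":0,"tz":0,"yaw":0.08,"claw":0},{"tx":0,"ty":0,"tz":0,"yaw":0.13,"claw":0},{"tx":0,"ty":0,"tz":0,"yaw":0.18,"claw":0},{"tx":0,"ty":0,"tz":0,"yaw":0.23,"claw":0}]' 20 && python3 -m creep '[{"tx":0,"ty":0,"tz":0,"yaw":0.05,"claw":0},{"tx":0,"ty":0,"tz":0,"yaw":0.1,"claw":0},{"tx":0,"ty":0,"tz":0,"yaw":0.15,"claw":0},{"tx":0,"ty":0,"tz":0,"yaw":0.2,"claw":0},{"tx":0,"ty":0,"tz":0,"yaw":0.23,"claw":0}]' && python3 -m creep '[{"tx":0,"ty":0,"tz":0,"yaw":0.05,"claw":0},{"tx":0,"ty":0,"tz":0,"yaw":0.1,"claw":0},{"tx":0,"ty":0,"tz":0,"yaw":0.15,"claw":0},{"tx":0,"ty":0,"tz":0,"yaw":0.18,"claw":0},{"tx":0,"ty":0,"tz":0,"yaw":0.18,"claw":0}]' && python3 -m creep '[{"tx":0,"ty":0,"tz":0,"yaw":0,"claw":0},{"tx":0,"ty":0,"tz":0,"yaw":0,"claw":0},{"tx":0,"ty":0,"tz":0,"yaw":0,"claw":0}]'
python3 - <<'E'
from h import *
print(manip.get_obs()['q'])
s=manip.grab_frame("side")[:,:,::-1]; t=manip.grab_frame("top")[:,:,::-1]
cv2.imwrite("pics/s1.png",s);cv2.imwrite("pics/t1.png",t)
cv2.imwrite("pics/dial1.png",np.hstack([cv2.resize(t[206:246,112:152],None,fx=10,fy=10,interpolation=cv2.INTER_CUBIC),cv2.resize(s[225:275,270:320],None,fx=8,fy=8,interpolation=cv2.INTER_CUBIC)]))
E
```

```text
time: 2.6
tcp_pos: [0.3872, 0.2553, 0.1124]
orientation: [179.9, -0.0, 107.1]
contact_force: [0.2, 0.4, 3.8]
grip_width: 0.152
gripper_force: 19.7
time: 3.02
tcp_pos: [0.388, 0.2553, 0.1124]
orientation: [179.8, -0.1, 79.5]
contact_force: [2.2, -0.4, 3.6]
grip_width: 0.157
gripper_force: 19.7
time: 3.43
tcp_pos: [0.3885, 0.2551, 0.1124]
orientation: [179.8, -0.2, 58.1]
contact_force: [3.7, -1.1, 3.2]
grip_width: 0.16
gripper_force: 19.8
time: 3.68
tcp_pos: [0.3885, 0.2551, 0.1124]
orientation: [179.9, -0.2, 58.3]
contact_force: [6.5, -1.4, 4.3]
grip_width: 0.161
gripper_force: 19.8
[-45.6572526   41.91662016  10.7617018  123.96393618 -26.5237737
  16.02954895 -43.75261302]
```

View pics/dial1.png

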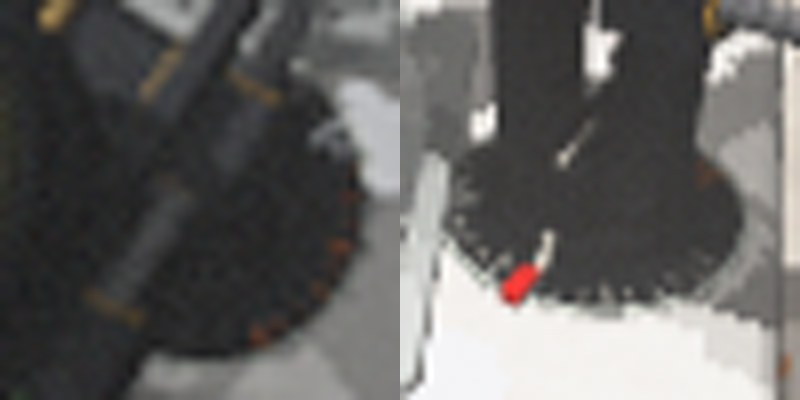

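```bash
python3 -m creep '[{"tx":0,"ty":0,"tz":0,"yaw":0.035,"claw":0},{"tx":0,"ty":0,"tz":0,"yaw":0.035,"claw":0},{"tx":0,"ty":0,"tz":0,"yaw":0.035,"claw":0},{"tx":0,"ty":0,"tz":0,"yaw":0.035,"claw":0}]' 20
python3 - <<'E'
from h import *
s=manip.grab_frame("side")[:,:,::-1]
cv2.imwrite("pics/dial2.png",cv2.resize(s[240:270,275:315],None,fx=14,fy=14,interpolation=cv2.INTER_CUBIC))
E
```

```text
time: 4.12
tcp_pos: [0.3886, 0.255, 0.1124]
orientation: [179.9, -0.2, 54.0]
contact_force: [5.2, -1.7, 5.2]
grip_width: 0.161
gripper_force: 19.9
```

View pics/dial2.png

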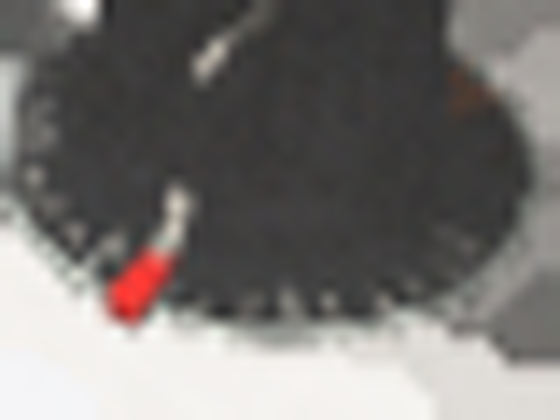

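```bash
python3 -m creep '[{"tx":0,"ty":0,"tz":0,"yaw":0.012,"claw":0},{"tx":0,"ty":0,"tz":0,"yaw":0.012,"claw":0},{"tx":0,"ty":0,"tz":0,"yaw":0.012,"claw":0.4},{"tx":0,"ty":0,"tz":0,"yaw":0.012,"claw":0.4},{"tx":0,"ty":0,"tz":0,"yaw":0.012,"claw":0.4}]' 20
python3 -m creep '[{"tx":0,"ty":0,"tz":0,"yaw":0,"claw":0.4},{"tx":0,"ty":0,"tz":-0.2,"yaw":0,"claw":0.5},{"tx":0,"ty":0,"tz":-0.45,"yaw":0,"claw":0.6},{"tx":0,"ty":0,"tz":-0.7,"yaw":0,"claw":0.6},{"tx":0,"ty":0,"tz":-0.95,"yaw":0,"claw":0.6}]'
python3 - <<'E'
from h import *
np.set_printoptions(precision=4,suppress=True)
print(manip.get_obs()['q'])
t=cv2.imread("pics/top0.png"); s=cv2.imread("pics/side0.png")
for n,i in(("top",t),("side",s)):
    c=proj(n,(.4509,-.2761,.090)); print(n,c)
    g=i.max(2); m=cv2.inRange(g,0,45); roi=np.zeros_like(m); cv2.circle(roi,tuple(int(x) for x in c),16,255,-1)
    k,l,st,ce=cv2.connectedComponentsWithStats(m&roi); print(st[1:],ce[1:])
    print("pred corners",[proj(n,(.4509+a*.02,-.2761+b*.008,.090)).round(1).tolist() for a in(-1,1) for b in(-1,1)])
    u,v=int(c[0]),int(c[1]); print(g[v-14:v+15,u-14:u+12])
E
```

```text
time: 4.58
tcp_pos: [0.3848, 0.255, 0.1116]
orientation: [-179.9, 0.1, 52.7]
contact_force: [-0.8, 0.6, -0.6]
grip_width: 0.365
gripper_force: 0.0
time: 5.0
tcp_pos: [0.3853, 0.2545, 0.2556]
orientation: [-179.9, 0.2, 52.6]
contact_force: [0.4, 1.2, 1.0]
grip_width: 0.599
gripper_force: 0.0
[-56.6115  28.363   26.8012 116.6475 -19.6922  39.4769 -54.5304]
top [360.4031 196.0016]
[[354 202   1   1   1]
 [354 205   2   1   2]
 [358 204   1   1   1]] [[354.  202. ]
 [354.5 205. ]
 [358.  204. ]]
pred corners [[364.2, 204.4], [357.4, 204.5], [363.4, 187.5], [356.6, 187.6]]
[[143 141 144 143 142 143 143 142 142 141 139 140 139 140 139 141 140 140
  140 140 141 140 143 140 142 140]
 [142 143 141 142 143 133 125 123 132 142 141 139 140 142 141 139 141 143
  141 139 141 139 140 141 140 139]
 [143 139 122 116 131 140 140 139 141 143 142 142 144 144 136 130 129 127
  129 126 134 141 138 139 141 138]
 [134 106  78 101 129 123 113 115 115 116 123 121 131 129 127 126 126 120
  129 137 135 136 142 138 139 138]
 [115  86  50 113 129  92  68  78  86  83  89  89  90 102 109 101  96  93
  105 108 129 1
[... 5207 characters left out ...]
66  67  66
   65  62  92  95 154 132 168 169]
 [171 168 169 162 141  98  93  93  63  67  62  65  62  64  63  65  64  64
   65  71  95  90 178 132 168 170]
 [172 169 171 165 154 108 105 107  72  73  71  70  69  63  63  63  64  62
   62  80  99 107 186 125 169 169]
 [169 169 170 132 126 113 111 116 108 118 118 136 136 142 144 145 147 153
  155 171 178 153 159 114 170 170]
 [168 168 167 111  96 101 104 106 104 103 104 111 113 117 117 119 120 125
  122 135 136 121 125 102 168 169]
 [169 171 169 110  97  98  96  98  94  90  87  88  88  89  94  92  92  93
   94  91  91  88  95  87 129 130]
 [171 171 171 110  98  98  97  96  89  90  90  88  95  96  97  97  99  99
   91  89  89  88  88  92 109 153]]
```

```bash
python3 -m creep '[{"tx":-0.85,"ty":0.83,"tz":0,"yaw":0,"claw":0.6},{"tx":-0.85,"ty":0.83,"tz":0,"yaw":0,"claw":0.6},{"tx":-0.85,"ty":0.83,"tz":0,"yaw":0,"claw":0.6},{"tx":-0.85,"ty":0.83,"tz":0,"yaw":0,"claw":0.6},{"tx":-0.85,"ty":0.83,"tz":0,"yaw":0,"claw":0.6}]' && python3 -m creep '[{"tx":-0.85,"ty":0.83,"tz":0,"yaw":0,"claw":0.6},{"tx":-0.85,"ty":0.83,"tz":0,"yaw":0,"claw":0.6},{"tx":-0.85,"ty":0.83,"tz":0,"yaw":0,"claw":0.6},{"tx":-0.85,"ty":0.83,"tz":0,"yaw":0,"claw":0.6},{"tx":-0.85,"ty":0.83,"tz":0,"yaw":0,"claw":0.6}]' && python3 -m creep '[{"tx":-0.84,"ty":0.83,"tz":0,"yaw":0.24,"claw":0.6},{"tx":-0.84,"ty":0.83,"tz":0,"yaw":0.24,"claw":0.6},{"tx":-0.84,"ty":0.83,"tz":0,"yaw":0.24,"claw":0.6},{"tx":-0.84,"ty":0.83,"tz":0,"yaw":0.24,"claw":0.6},{"tx":-0.84,"ty":0.83,"tz":0,"yaw":0.24,"claw":0.6}]' && python3 -m creep '[{"tx":0,"ty":0,"tz":0,"yaw":0.225,"claw":0.6},{"tx":0,"ty":0,"tz":0,"yaw":0.225,"claw":0.6},{"tx":0,"ty":0,"tz":0,"yaw":0.225,"claw":0.6},{"tx":0,"ty":0,"tz":0,"yaw":0.225,"claw":0.6},{"tx":0,"ty":0,"tz":0,"yaw":0.225,"claw":0.6}]' 
python3 - <<'E'
from h import *
np.set_printoptions(precision=4,suppress=True)
print(manip.get_obs()['q'])
(p,d),(q,e)=ray("top",255,163),ray("side",228,187)
A=np.stack([d,-e],1); x=np.linalg.lstsq(A,q-p,rcond=None)[0]; print(p+d*x[0],q+e*x[1])
t=manip.grab_frame("top")[:,:,::-1]; cv2.imwrite("pics/t2.png",t)
# dial check with clear view
cv2.imwrite("pics/chk.png",np.vstack([cv2.resize(t[150:250,95:195],None,fx=3,fy=3,interpolation=cv2.INTER_CUBIC),cv2.resize(manip.grab_frame("side")[225:275,270:320,::-1],None,fx=6,fy=6,interpolation=cv2.INTER_CUBIC)]))
E
```

```text
time: 5.42
tcp_pos: [0.4072, 0.072, 0.2548]
orientation: [179.9, 0.1, 52.2]
contact_force: [0.5, -0.3, 0.0]
grip_width: 0.601
gripper_force: 0.0
time: 5.83
tcp_pos: [0.4291, -0.1054, 0.2548]
orientation: [179.8, 0.1, 52.1]
contact_force: [0.7, -0.1, 0.5]
grip_width: 0.6
gripper_force: 0.0
time: 6.25
tcp_pos: [0.4512, -0.2815, 0.2547]
orientation: [179.7, 0.1, 23.2]
contact_force: [0.6, -0.4, 0.0]
grip_width: 0.598
gripper_force: 0.0
time: 6.67
tcp_pos: [0.4516, -0.2734, 0.2537]
orientation: [-179.9, 0.1, -3.2]
contact_force: [-0.2, -1.3, 0.3]
grip_width: 0.597
gripper_force: 0.0
[  3.6803  35.9641  38.1773 106.7555 -29.4238  47.6403 -36.2231]
[ 0.5349 -0.0293  0.0813] [ 0.5397 -0.0294  0.0823]
```

View pics/chk.png

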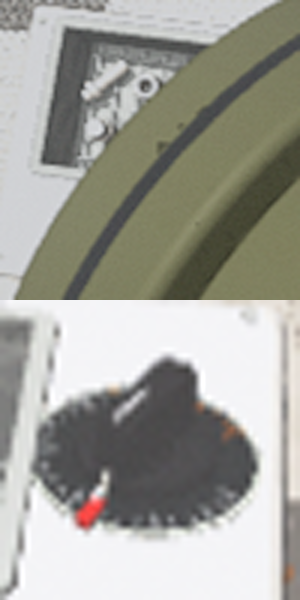

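```bash
python3 -m creep '[{"tx":0,"ty":0,"tz":0.2,"yaw":0,"claw":0.6},{"tx":0,"ty":0,"tz":0.4,"yaw":0,"claw":0.6},{"tx":0,"ty":0,"tz":0.6,"yaw":0,"claw":0.6},{"tx":0,"ty":0,"tz":0.75,"yaw":0,"claw":0.6},{"tx":0,"ty":0,"tz":0.75,"yaw":0,"claw":0.6}]' && python3 -m creep '[{"tx":0,"ty":0,"tz":0,"yaw":0,"claw":0.6},{"tx":0,"ty":0,"tz":0,"yaw":0,"claw":0.6},{"tx":0,"ty":0,"tz":0,"yaw":0,"claw":0.6}]'
```

```text
time: 7.18
tcp_pos: [0.4499, -0.2722, 0.1384]
orientation: [-179.7, 0.4, -3.0]
contact_force: [-0.4, 0.5, -0.0]
grip_width: 0.602
gripper_force: 0.0
time: 7.43
tcp_pos: [0.4528, -0.2752, 0.1435]
orientation: [179.9, -0.1, -3.1]
contact_force: [0.5, -0.2, 0.7]
grip_width: 0.6
gripper_force: 0.0
```

```bash
python3 -m creep '[{"tx":-0.012,"ty":0.006,"tz":0.15,"yaw":0,"claw":0.6},{"tx":-0.012,"ty":0.006,"tz":0.3,"yaw":0,"claw":0.6},{"tx":-0.012,"ty":0.006,"tz":0.42,"yaw":0,"claw":0.6},{"tx":-0.012,"ty":0.006,"tz":0.49,"yaw":0,"claw":0.6},{"tx":-0.012,"ty":0.006,"tz":0.52,"yaw":0,"claw":0.6}]' && python3 -m creep '[{"tx":0,"ty":0,"tz":0,"yaw":0,"claw":0.6},{"tx":0,"ty":0,"tz":0,"yaw":0,"claw":0.6},{"tx":0,"ty":0,"tz":0,"yaw":0,"claw":0},{"tx":0,"ty":0,"tz":0,"yaw":0,"claw":0},{"tx":0,"ty":0,"tz":0,"yaw":0,"claw":0}]' 45 && python3 -m creep '[{"tx":0,"ty":0,"tz":0,"yaw":0,"claw":0},{"tx":0,"ty":0,"tz":0,"yaw":0,"claw":0},{"tx":0,"ty":0,"tz":0,"yaw":0,"claw":0},{"tx":0,"ty":0,"tz":0,"yaw":0,"claw":0}]'
```

```text
time: 7.85
tcp_pos: [0.4503, -0.2753, 0.0637]
orientation: [-180.0, -0.0, -3.2]
contact_force: [0.2, 0.1, -0.4]
grip_width: 0.604
gripper_force: 0.0
time: 8.27
tcp_pos: [0.4505, -0.2755, 0.0646]
orientation: [180.0, -0.1, -3.2]
contact_force: [-0.4, -0.1, -0.0]
grip_width: 0.397
gripper_force: 0.0
time: 8.6
tcp_pos: [0.4502, -0.2765, 0.0642]
orientation: [179.9, -0.0, -3.2]
contact_force: [-0.2, -2.9, 1.5]
grip_width: 0.178
gripper_force: 45.0
```

```bash
python3 -m creep '[{"tx":0,"ty":0,"tz":-0.04,"yaw":0,"claw":0},{"tx":0,"ty":0,"tz":-0.12,"yaw":0,"claw":0},{"tx":0,"ty":0,"tz":-0.24,"yaw":0,"claw":0},{"tx":0,"ty":0,"tz":-0.38,"yaw":0,"claw":0},{"tx":0,"ty":0,"tz":-0.52,"yaw":0,"claw":0}]' 45 && python3 -m creep '[{"tx":0,"ty":0,"tz":-0.14,"yaw":0,"claw":0},{"tx":0,"ty":0,"tz":-0.28,"yaw":0,"claw":0},{"tx":0,"ty":0,"tz":-0.4,"yaw":0,"claw":0},{"tx":0,"ty":0,"tz":-0.5,"yaw":0,"claw":0},{"tx":0,"ty":0,"tz":-0.55,"yaw":0,"claw":0}]' && python3 -m creep '[{"tx":0,"ty":0,"tz":0,"yaw":0,"claw":0},{"tx":0,"ty":0,"tz":0,"yaw":0,"claw":0},{"tx":0,"ty":0,"tz":0,"yaw":0,"claw":0}]'
python3 - <<'E'
from h import *
print(manip.get_obs()['q'])
C=np.vstack([manip.grab_frame("side")[60:260,150:350,::-1],manip.grab_frame("top")[120:260,240:440,::-1]])
cv2.imwrite("pics/held.png",cv2.resize(C,None,fx=1.7,fy=1.7))
E
```

```text
time: 9.02
tcp_pos: [0.4491, -0.2737, 0.1421]
orientation: [-179.8, 0.2, -3.2]
contact_force: [-0.1, -0.1, -5.3]
grip_width: 0.18
gripper_force: 45.0
time: 9.43
tcp_pos: [0.45, -0.2746, 0.2258]
orientation: [-179.9, -0.0, -3.2]
contact_force: [0.6, -0.4, -4.4]
grip_width: 0.177
gripper_force: 45.0
time: 9.68
tcp_pos: [0.4494, -0.2743, 0.2233]
orientation: [-179.9, 0.1, -3.2]
contact_force: [0.6, -0.5, -4.8]
grip_width: 0.176
gripper_force: 45.0
[  5.15577884  38.13824407  36.22250833 108.93742859 -32.00527236
  43.56587899 -33.6368722 ]
```

View pics/held.png

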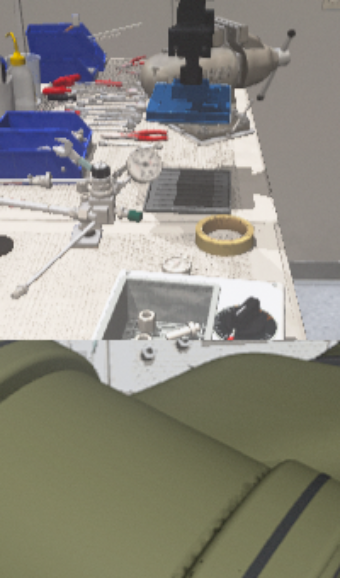

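```bash
python3 - <<'E'
from h import *
yaw=np.radians(-7.3); c0=np.array([.481,.240]); R=np.array([[np.cos(yaw),-np.sin(yaw)],[np.sin(yaw),np.cos(yaw)]])
N=360; out=[]
for n,f in(("top","top0"),("side","side0")):
    im=cv2.imread(f"pics/{f}.png")
    # pixel (i row,j col): x=(180-i)*.5mm , y=(180-j)*.5mm in dryer axes
    q=[(0,0),(N,0),(N,N),(0,N)]
    dst=[proj(n,[*(c0+R@np.array([(180-i)*.0005,(180-j)*.0005])),.104]) for j,i in q]
    H=cv2.getPerspectiveTransform(np.float32(q),np.float32(dst))
    w=cv2.warpPerspective(im,H,(N,N),flags=cv2.INTER_CUBIC|cv2.WARP_INVERSE_MAP)
    g=cv2.GaussianBlur(cv2.cvtColor(w,cv2.COLOR_BGR2GRAY),(5,5),0).astype(float)
    for nm,prof in(("x",lambda s:g[:,s].mean(1)),("y",lambda s:g[s,:].mean(0))):
        for k,s in(("lo",slice(90,150)),("mid",slice(150,210)),("hi",slice(210,270))):
            d=np.gradient(prof(s)); pk=[i for i in range(2,N-2) if abs(d[i])>1.2 and abs(d[i])==abs(d[i-2:i+3]).max()]
            print(n,nm,k,[(round((180-i)*.5,1),round(d[i],1)) for i in pk])
    b=w.copy()
    cv2.rectangle(b,(180-130,180-110),(180+130,180+110),(0,0,255),1); cv2.rectangle(b,(180-142,180-122),(180+142,180+122),(0,255,0),1); out.append(b)
cv2.imwrite("pics/rect.png",np.hstack(out))
E
```

```text
top x lo [(88.5, np.float64(3.6)), (74.5, np.float64(-2.2)), (70.5, np.float64(6.0)), (66.5, np.float64(-3.1)), (61.5, np.float64(2.0)), (56.5, np.float64(-13.3)), (47.0, np.float64(4.4)), (31.5, np.float64(4.6)), (24.5, np.float64(-2.0)), (19.0, np.float64(-1.3)), (15.0, np.float64(2.3)), (11.0, np.float64(-2.6)), (7.5, np.float64(1.9)), (2.0, np.float64(-2.6)), (-3.5, np.float64(3.1)), (-7.5, np.float64(1.7)), (-26.0, np.float64(-3.1)), (-31.0, np.float64(2.0)), (-33.5, np.float64(2.5)), (-44.5, np.float64(-4.0)), (-53.0, np.float64(7.0)), (-59.5, np.float64(-4.0)), (-62.5, np.float64(2.4)), (-66.0, np.float64(-2.0)), (-70.0, np.float64(-3.3)), (-77.0, np.float64(-4.4)), (-82.5, np.float64(1.2)), (-86.0, np.float64(-1.3))]
top x mid [(73.0, np.float64(-2.4)), (70.0, np.float64(2.1)), (66.0, np.float64(-2.6)), (61.0, np.float64(2.2)), (56.0, np.float64(-14.0)), (46.5, np.float64(5.4)), (42.0, np.float64(1.2)), (36.0, np.float64(-1.8)), (32.0, np.float64(9.5)), (27.5, np.float64(-2.6)), (24.5, np.float64(-2.2)), (22.0, np.float64(-2.7)), (12.5, np.float64(4.6)), (8.5, np.float64(-5.4
[... 6029 characters left out ...]
.float64(1.3)), (-51.5, np.float64(-2.4)), (-64.5, np.float64(8.1)), (-72.0, np.float64(1.4)), (-73.5, np.float64(1.4)), (-84.5, np.float64(-7.6)), (-88.5, np.float64(3.8))]
side y hi [(77.5, np.float64(-11.2)), (74.0, np.float64(9.9)), (70.0, np.float64(-2.0)), (66.5, np.float64(-2.4)), (63.0, np.float64(4.1)), (54.0, np.float64(-7.1)), (50.5, np.float64(1.4)), (48.5, np.float64(1.4)), (45.0, np.float64(-8.2)), (37.0, np.float64(4.1)), (30.5, np.float64(3.9)), (20.5, np.float64(1.3)), (18.0, np.float64(-2.0)), (11.0, np.float64(-5.1)), (-27.5, np.float64(1.2)), (-49.5, np.float64(-1.5)), (-64.5, np.float64(8.2)), (-72.5, np.float64(1.4)), (-83.5, np.float64(-4.7)), (-88.0, np.float64(1.2))]
```

View pics/rect.png

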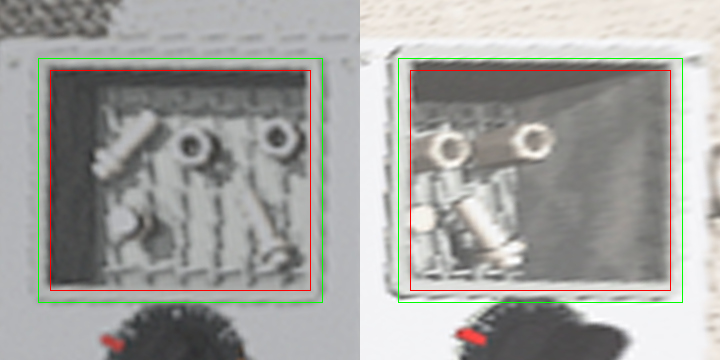

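```bash
python3 -m creep '[{"tx":-0.02,"ty":-0.08,"tz":-0.1,"yaw":0,"claw":0},{"tx":-0.05,"ty":-0.22,"tz":-0.13,"yaw":0,"claw":0},{"tx":-0.08,"ty":-0.42,"tz":-0.13,"yaw":0,"claw":0},{"tx":-0.11,"ty":-0.62,"tz":-0.13,"yaw":0,"claw":0},{"tx":-0.145,"ty":-0.825,"tz":-0.13,"yaw":0,"claw":0}]' && python3 -m creep '[{"tx":-0.03,"ty":-0.2,"tz":0,"yaw":0,"claw":0},{"tx":-0.06,"ty":-0.4,"tz":0,"yaw":0,"claw":0},{"tx":-0.09,"ty":-0.6,"tz":0,"yaw":0,"claw":0},{"tx":-0.12,"ty":-0.75,"tz":0,"yaw":0,"claw":0},{"tx":-0.145,"ty":-0.825,"tz":0,"yaw":0,"claw":0}]' && python3 -m creep '[{"tx":0.03,"ty":-0.15,"tz":0,"yaw":0,"claw":0},{"tx":0.06,"ty":-0.33,"tz":0,"yaw":0,"claw":0},{"tx":0.09,"ty":-0.52,"tz":0,"yaw":0,"claw":0},{"tx":0.12,"ty":-0.7,"tz":0,"yaw":0,"claw":0},{"tx":0.16,"ty":-0.877,"tz":0,"yaw":0,"claw":0}]' && python3 -m creep '[{"tx":0.03,"ty":-0.2,"tz":0,"yaw":0.01,"claw":0},{"tx":0.06,"ty":-0.4,"tz":0,"yaw":0.02,"claw":0},{"tx":0.09,"ty":-0.6,"tz":0,"yaw":0.03,"claw":0},{"tx":0.12,"ty":-0.77,"tz":0,"yaw":0.037,"claw":0},{"tx":0.16,"ty":-0.877,"tz":0,"yaw":0.037,"claw":0}]' && python3 -m creep '[{"tx":0,"ty":0,"tz":0,"yaw":0,"claw":0},{"tx":0,"ty":0,"tz":0,"yaw":0,"claw":0},{"tx":0,"ty":0,"tz":0,"yaw":0,"claw":0},{"tx":0,"ty":0,"tz":0,"yaw":0,"claw":0}]'
python3 -c "
from station import manip
print(manip.get_obs()['q'])"
```

```text
time: 10.2
tcp_pos: [0.4347, -0.1496, 0.2435]
orientation: [-180.0, 0.0, -3.3]
contact_force: [0.6, 1.1, -4.1]
grip_width: 0.173
gripper_force: 45.0
time: 10.62
tcp_pos: [0.4195, -0.0222, 0.2431]
orientation: [-179.9, 0.2, -2.9]
contact_force: [0.2, -1.0, -5.0]
grip_width: 0.178
gripper_force: 45.0
time: 11.03
tcp_pos: [0.4511, 0.1057, 0.2434]
orientation: [180.0, 0.1, -3.2]
contact_force: [0.9, -0.6, -5.5]
grip_width: 0.178
gripper_force: 45.0
time: 11.45
tcp_pos: [0.482, 0.2382, 0.2426]
orientation: [-180.0, 0.1, -7.4]
contact_force: [-0.8, -0.3, -4.1]
grip_width: 0.175
gripper_force: 45.0
time: 11.78
tcp_pos: [0.4826, 0.2327, 0.2438]
orientation: [179.9, 0.0, -7.8]
contact_force: [0.2, -0.1, -5.0]
grip_width: 0.172
gripper_force: 45.0
[-56.96020894  40.07124442  46.61501293 106.40920136 -37.45488405
  50.23053074 -89.5841578 ]
```

```bash
python3 -m creep '[{"tx":0,"ty":0,"tz":0,"yaw":0,"claw":0},{"tx":0,"ty":0,"tz":0,"yaw":0,"claw":0},{"tx":0,"ty":0,"tz":0,"yaw":0,"claw":0}]'; python3 -m creep '[{"tx":0,"ty":-0.04,"tz":0.1,"yaw":0,"claw":0},{"tx":0,"ty":-0.04,"tz":0.25,"yaw":0,"claw":0},{"tx":0,"ty":-0.04,"tz":0.37,"yaw":0,"claw":0},{"tx":0,"ty":-0.04,"tz":0.4,"yaw":0,"claw":0},{"tx":0,"ty":-0.04,"tz":0.4,"yaw":0,"claw":0}]';  python3 -m creep '[{"tx":0,"ty":0,"tz":0,"yaw":0,"claw":0},{"tx":0,"ty":0,"tz":0,"yaw":0,"claw":0},{"tx":0,"ty":0,"tz":0,"yaw":0,"claw":0},{"tx":0,"ty":0,"tz":0,"yaw":0,"claw":0}]'
```

```text
time: 12.03
tcp_pos: [0.4829, 0.2337, 0.2441]
orientation: [-180.0, 0.0, -7.7]
contact_force: [0.0, -0.3, -4.3]
grip_width: 0.177
gripper_force: 45.0
time: 12.45
tcp_pos: [0.4829, 0.2398, 0.183]
orientation: [179.9, 0.1, -7.7]
contact_force: [0.2, 0.2, -4.1]
grip_width: 0.175
gripper_force: 45.0
time: 12.78
tcp_pos: [0.4843, 0.2403, 0.1848]
orientation: [-179.9, -0.1, -7.6]
contact_force: [-0.0, 0.2, -4.7]
grip_width: 0.182
gripper_force: 45.0
```

```bash
python3 -m creep '[{"tx":-0.01,"ty":0,"tz":0.04,"yaw":0,"claw":0},{"tx":-0.01,"ty":0,"tz":0.08,"yaw":0,"claw":0},{"tx":-0.01,"ty":0,"tz":0.11,"yaw":0,"claw":0},{"tx":-0.01,"ty":0,"tz":0.125,"yaw":0,"claw":0},{"tx":-0.01,"ty":0,"tz":0.125,"yaw":0,"claw":0}]';  python3 -m creep '[{"tx":0,"ty":0,"tz":0,"yaw":0,"claw":0},{"tx":0,"ty":0,"tz":0.01,"yaw":0,"claw":0},{"tx":0,"ty":0,"tz":0.02,"yaw":0,"claw":0},{"tx":0,"ty":0,"tz":0.02,"yaw":0,"claw":0}]'
```

```text
time: 13.2
tcp_pos: [0.4818, 0.2402, 0.1644]
orientation: [180.0, 0.1, -7.6]
contact_force: [0.3, -0.0, -4.3]
grip_width: 0.176
gripper_force: 45.0
time: 13.53
tcp_pos: [0.4822, 0.2404, 0.1621]
orientation: [-180.0, 0.0, -7.6]
contact_force: [0.8, 0.2, -4.4]
grip_width: 0.173
gripper_force: 45.0
```

```bash
python3 -m creep '[{"tx":0,"ty":0,"tz":0.01,"yaw":0,"claw":0},{"tx":0,"ty":0,"tz":0.02,"yaw":0,"claw":0},{"tx":0,"ty":0,"tz":0.03,"yaw":0,"claw":0},{"tx":0,"ty":0,"tz":0.03,"yaw":0,"claw":0}]';  python3 -m creep '[{"tx":0,"ty":0,"tz":0.01,"yaw":0,"claw":0},{"tx":0,"ty":0,"tz":0.02,"yaw":0,"claw":0},{"tx":0,"ty":0,"tz":0.027,"yaw":0,"claw":0},{"tx":0,"ty":0,"tz":0.027,"yaw":0,"claw":0}]'
```

```text
time: 13.87
tcp_pos: [0.4821, 0.2403, 0.1574]
orientation: [180.0, 0.0, -7.6]
contact_force: [-0.7, 0.2, -5.1]
grip_width: 0.18
gripper_force: 45.0
time: 14.2
tcp_pos: [0.4822, 0.2403, 0.1534]
orientation: [180.0, 0.0, -7.6]
contact_force: [0.0, -0.4, -5.0]
grip_width: 0.18
gripper_force: 45.0
```

```bash
python3 -m creep '[{"tx":0,"ty":0,"tz":0.005,"yaw":0,"claw":0},{"tx":0,"ty":0,"tz":0.01,"yaw":0,"claw":0},{"tx":0,"ty":0,"tz":0.01,"yaw":0,"claw":0},{"tx":0,"ty":0,"tz":0.01,"yaw":0,"claw":0}]';  python3 -m creep '[{"tx":0,"ty":0,"tz":0.005,"yaw":0,"claw":0},{"tx":0,"ty":0,"tz":0.01,"yaw":0,"claw":0},{"tx":0,"ty":0,"tz":0.01,"yaw":0,"claw":0},{"tx":0,"ty":0,"tz":0.01,"yaw":0,"claw":0}]'
```

```text
time: 14.53
tcp_pos: [0.4823, 0.2404, 0.1532]
orientation: [-179.9, -0.0, -7.6]
contact_force: [-3.2, 0.4, 6.0]
grip_width: 0.182
gripper_force: 45.0
time: 14.87
tcp_pos: [0.4823, 0.2404, 0.1532]
orientation: [-179.8, -0.0, -7.7]
contact_force: [-6.6, -0.6, 19.5]
grip_width: 0.176
gripper_force: 45.0
```

```bash
python3 -m creep '[{"tx":0,"ty":0,"tz":-0.012,"yaw":0,"claw":0},{"tx":0,"ty":0,"tz":-0.012,"yaw":0,"claw":0},{"tx":0,"ty":0,"tz":-0.012,"yaw":0,"claw":0.4},{"tx":0,"ty":0,"tz":-0.012,"yaw":0,"claw":0.6},{"tx":0,"ty":0,"tz":-0.012,"yaw":0,"claw":1}]';  python3 -m creep '[{"tx":0,"ty":0,"tz":0,"yaw":0,"claw":1},{"tx":0,"ty":0,"tz":0,"yaw":0,"claw":1},{"tx":0,"ty":0,"tz":0,"yaw":0,"claw":1},{"tx":0,"ty":0,"tz":0,"yaw":0,"claw":1},{"tx":0,"ty":0,"tz":0,"yaw":0,"claw":1}]'
```

```text
time: 15.28
tcp_pos: [0.4826, 0.2403, 0.1524]
orientation: [-180.0, -0.0, -7.6]
contact_force: [-0.7, 0.3, -0.3]
grip_width: 0.38
gripper_force: 0.0
time: 15.7
tcp_pos: [0.4823, 0.2403, 0.1524]
orientation: [-180.0, -0.0, -7.6]
contact_force: [0.3, 0.6, -0.8]
grip_width: 0.762
gripper_force: 0.0
```

```bash
python3 - <<'E'
from h import *
np.set_printoptions(precision=4,suppress=True)
s=manip.grab_frame("side")[:,:,::-1]
cv2.imwrite("pics/seat.png",cv2.resize(s[150:290,180:340],None,fx=4,fy=4,interpolation=cv2.INTER_CUBIC))
E
```

```text
(no output)
```

View pics/seat.png

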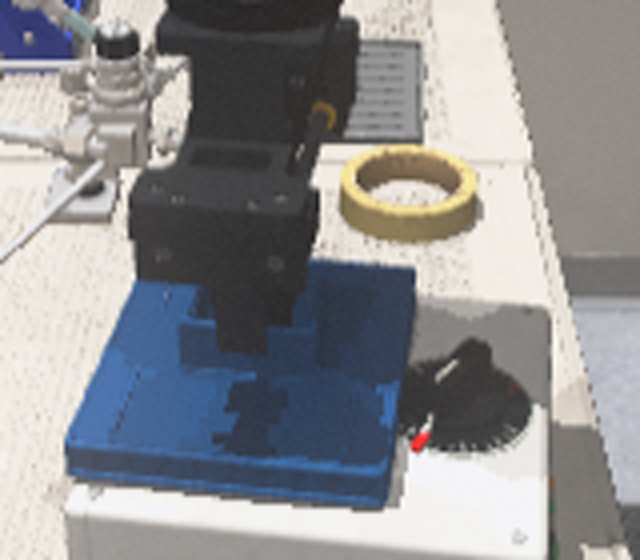

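```bash
python3 -m creep '[{"tx":0,"ty":0,"tz":0,"yaw":0,"claw":1},{"tx":0,"ty":0,"tz":0,"yaw":0,"claw":1},{"tx":0,"ty":0,"tz":0,"yaw":0,"claw":1},{"tx":0,"ty":0,"tz":0.05,"yaw":0,"claw":1},{"tx":0,"ty":0,"tz":0.1,"yaw":0,"claw":1}]';  python3 -m creep '[{"tx":0,"ty":0,"tz":0.03,"yaw":0,"claw":1},{"tx":0,"ty":0,"tz":0.05,"yaw":0,"claw":1},{"tx":0,"ty":0,"tz":0.065,"yaw":0,"claw":1},{"tx":0,"ty":0,"tz":0.065,"yaw":0,"claw":1}]'
```

```text
time: 16.17
tcp_pos: [0.4825, 0.2405, 0.1371]
orientation: [-180.0, -0.0, -7.6]
contact_force: [-0.3, -0.3, 0.1]
grip_width: 1.004
gripper_force: 0.0
time: 16.5
tcp_pos: [0.482, 0.2402, 0.1271]
orientation: [180.0, 0.0, -7.6]
contact_force: [-0.6, 0.4, -0.7]
grip_width: 0.998
gripper_force: 0.0
```

Now close on the collar (moderate force) and lift slowly.

```bash
python3 -m creep '[{"tx":0,"ty":0,"tz":0,"yaw":0,"claw":0.3},{"tx":0,"ty":0,"tz":0,"yaw":0,"claw":0.3},{"tx":0,"ty":0,"tz":0,"yaw":0,"claw":0.3},{"tx":0,"ty":0,"tz":0,"yaw":0,"claw":0.3},{"tx":0,"ty":0,"tz":0,"yaw":0,"claw":0.3}]' 25;  python3 -m creep '[{"tx":0,"ty":0,"tz":0,"yaw":0,"claw":0.3},{"tx":0,"ty":0,"tz":0,"yaw":0,"claw":0.3},{"tx":0,"ty":0,"tz":0,"yaw":0,"claw":0.3},{"tx":0,"ty":0,"tz":0,"yaw":0,"claw":0.3},{"tx":0,"ty":0,"tz":0,"yaw":0,"claw":0.3}]'
```

```text
time: 16.92
tcp_pos: [0.4824, 0.2404, 0.1279]
orientation: [-180.0, -0.0, -7.6]
contact_force: [-0.3, 0.2, -0.1]
grip_width: 0.648
gripper_force: 0.0
time: 17.33
tcp_pos: [0.4823, 0.2403, 0.1278]
orientation: [-180.0, 0.0, -7.6]
contact_force: [-0.8, -0.5, 1.1]
grip_width: 0.497
gripper_force: 25.0
```

```bash
python3 -m creep '[{"tx":0,"ty":0,"tz":-0.02,"yaw":0,"claw":0.3},{"tx":0,"ty":0,"tz":-0.05,"yaw":0,"claw":0.3},{"tx":0,"ty":0,"tz":-0.08,"yaw":0,"claw":0.3},{"tx":0,"ty":0,"tz":-0.1,"yaw":0,"claw":0.3},{"tx":0,"ty":0,"tz":-0.1,"yaw":0,"claw":0.3}]' 25;  python3 -m creep '[{"tx":0,"ty":0,"tz":-0.08,"yaw":0,"claw":0.3},{"tx":0,"ty":0,"tz":-0.18,"yaw":0,"claw":0.3},{"tx":0,"ty":0,"tz":-0.28,"yaw":0,"claw":0.3},{"tx":0,"ty":0,"tz":-0.38,"yaw":0,"claw":0.3},{"tx":0,"ty":0,"tz":-0.45,"yaw":0,"claw":0.3}]'; python3 -m creep '[{"tx":0,"ty":0,"tz":-0.06,"yaw":0,"claw":0.3},{"tx":0,"ty":0,"tz":-0.1,"yaw":0,"claw":0.3},{"tx":0,"ty":0,"tz":-0.12,"yaw":0,"claw":0.3},{"tx":0,"ty":0,"tz":-0.12,"yaw":0,"claw":0.3},{"tx":0,"ty":0,"tz":-0.12,"yaw":0,"claw":0.3}]'; python3 -m creep '[{"tx":0,"ty":0,"tz":0,"yaw":0,"claw":0.3},{"tx":0,"ty":0,"tz":0,"yaw":0,"claw":0.3},{"tx":0,"ty":0,"tz":0,"yaw":0,"claw":0.3},{"tx":0,"ty":0,"tz":0,"yaw":0,"claw":0.3},{"tx":0,"ty":0,"tz":0,"yaw":0,"claw":0.3}]'
python3 - <<'E'
from h import *
np.set_printoptions(precision=4,suppress=True)
s=manip.grab_frame("side")[:,:,::-1]; cv2.imwrite("pics/end_side.png",s)
hsv=cv2.cvtColor(s,cv2.COLOR_BGR2HSV); m=cv2.inRange(hsv,(100,110,40),(125,255,255)); m[:120]=0; m[:,:170]=0
k,l,st,ce=cv2.connectedComponentsWithStats(m); i=1+st[1:,4].argmax(); print("blue",st[i],ce[i])
# predicted cover plate corners (world) if held 102 mm above its seat
y=np.radians(-7.6)
for z in(.223,):
  for a in(-.071,.071):
    for b in(-.081,.081): print(a,b,proj("side",(.4826+a*np.cos(y)-b*np.sin(y),.2405+a*np.sin(y)+b*np.cos(y),z)).round(1))
for p in [(.4826,.2405,.118)]: print("inner lid px",proj("side",p))
# dial: red / white near it
r=cv2.inRange(hsv,(0,150,120),(8,255,255)); r[:240]=0;r[275:]=0;r[:,:270]=0;r[:,320:]=0; print("red",np.argwhere(r)[:,::-1].tolist())
print(s[245:264,280:300].min(2))
print(manip.get_obs()['joint_vel'])
E
```

```text
time: 17.75
tcp_pos: [0.4828, 0.2405, 0.1436]
orientation: [-180.0, -0.1, -7.6]
contact_force: [-0.7, 0.2, -2.5]
grip_width: 0.5
gripper_force: 25.0
time: 18.17
tcp_pos: [0.4826, 0.2403, 0.2114]
orientation: [-180.0, -0.1, -7.6]
contact_force: [0.2, -0.4, -1.1]
grip_width: 0.493
gripper_force: 25.0
time: 18.58
tcp_pos: [0.482, 0.2404, 0.2278]
orientation: [180.0, 0.0, -7.6]
contact_force: [1.3, 0.8, -1.8]
grip_width: 0.497
gripper_force: 25.0
time: 19.0
tcp_pos: [0.4822, 0.2403, 0.228]
orientation: [180.0, 0.0, -7.6]
contact_force: [-0.9, -0.4, -1.1]
grip_width: 0.494
gripper_force: 25.0
blue [ 191  173   91   57 2855] [238.7562 204.7124]
-0.071 -0.081 [287.3 174.4]
-0.071 0.081 [279.5 220.7]
0.071 -0.081 [216.5 169.4]
0.071 0.081 [192.2 213.3]
inner lid px [245.084  239.1041]
red [[285, 259], [286, 259], [283, 260], [284, 260], [285, 260], [283, 261], [284, 261], [284, 262]]
[[ 56  53  50  54  56  53  50  56  57  84  58  58  59  59  58  57  57  57
   56  59]
 [ 51  52  52  56  55  53  54  54  57  54  55  60  58  58  58  56  54  60
   56  58]
 [ 51  53  52  51  53  53  53  56  52  56
[... 762 characters left out ...]
 60  58  57  59  60  59  62  66  64
   64  62]
 [ 69  56  88  87  57 105 133  96  58  57  58  58  58  59  59  60  64  61
   59  60]
 [ 65  85  71  73  57  79  80  65  58  58  58  60  61  59  59  60  63  62
   64  68]
 [116  90  61  59  57  54  56  58  59  61  60  60  60  59  61  65  65  69
   70  69]
 [131 122  73  55  56  59  61  74  64  61  63  57  62  60  63  96  68  71
   70  67]
 [136 138  89  55  55  57  82  67  60  73  62  64  72  76  61 105  96  68
  136  69]
 [139 141 109  61  56  91 136 102 109  95  63  60  80  69  62  89 124  68
  107  94]
 [142 142 137 127 100 131 159 140 132 130 133 130 111 106 109 112 178 167
  213 217]]
[-0.1852 -0.0895  0.0139  0.004  -0.0361 -0.0815 -0.0741]
```

```bash
python3 -c "
from station import manip
print(manip.job_done())"
```

```text
the job is handed in; nothing more can be done
None
```

The job is handed in at about 19 s on the robot's clock (verdict not shown): the dial pointer is at the red tab, the inner lid is seated in the well, and the blue cover is held level about 10 cm above it. The tape roll and gauge were never touched, though I did not re-measure their positions at the end.

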